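# Tip the drained tube racks back onto their feet

## Task

Two empty blue tube racks, a larger and a smaller one, have been left standing on end to drain. Tip each one over where it stands by pushing near its top with the fingertips, so that it comes down flat on its feet on the bench with the holes facing up; do not lift or carry the racks, do not shove them along the bench, and leave everything else alone.

Things in the scene. Friction and masses are not known exactly. Their poses are not given: they have to be found in the camera images.
- big_rack: the larger blue tube rack, an open plastic grid box, ~160 g, loose, standing on its short end: 120 mm tall (its z), 72 mm wide (y), 48 mm thick (x). Origin: centre of the end face on the bench. At x = -24 mm: the deck of square holes (about 16 mm); at x = +24 mm: solid bottom plate with the soles of four small feet. It must fall towards its +x, ending with x straight down
- big_rack_mid (a point): centre of the larger rack: 60 mm above the bench as it stands on end, 24 mm once on its feet. Pushed near the top the rack tips about its lower edge and falls by itself after leaning about 20 degrees; pushed low down it slides instead
- small_rack: the smaller blue tube rack, an open plastic grid box, ~110 g, loose, standing on its short end: 100 mm tall (its z), 62 mm wide (y), 42 mm thick (x). Origin: centre of the end face on the bench. At x = -21 mm: the deck of square holes (about 16 mm); at x = +21 mm: solid bottom plate with the soles of four small feet. It must fall towards its +x, ending with x straight down
- small_rack_mid (a point): centre of the smaller rack: 50 mm above the bench as it stands on end, 21 mm once on its feet. Pushed near the top the rack tips about its lower edge and falls by itself after leaning about 20 degrees; pushed low down it slides instead
- full_rack: bystander: blue tube rack already standing on its feet with capped tubes in it, 100 x 70 mm, 75 mm high with tubes; origin at the centre of its underside; leave it alone
- spray_bottle: bystander: clear spray bottle, 72 mm diameter, 206 mm high; origin at the centre of its underside; leave it alone
- reagent_bottle: bystander: short glass bottle with a white cap, 60 mm diameter, 100 mm high, on the far side; origin at the centre of its underside; leave it alone
- sample_jar: bystander: small amber jar, 44 mm diameter, 60 mm high, between the two drained racks; origin at the centre of its underside; leave it alone
- petri_dish: bystander: clear flat round dish, 90 mm diameter, 16 mm high, on the left side; origin at the centre of its underside; leave it alone
- tweezers: bystander: steel tweezers lying flat, 130 mm long, 8 mm high, between the two drained racks; origin at the centre of its underside; leave it alone

How it is judged:
By the outcome, as a careful person would: the job done as asked, in the order asked, and still so for the second after the job is handed in, with the robot touching nothing.
It also fails if it takes over 40 s, if anything falls off the work surface, if the arm or the gripper's body presses on something with over 40 N, if the wrist force passes 120 N, or if a joint passes its speed limit or range.

## Robot

A 6-joint arm with a two-finger parallel gripper is mounted at the origin on the work surface. World frame = base frame: x ahead of the robot, y to its left, z up, the work surface at z = 0. Lengths are in m, angles in rad, forces in N, time in s.
With the tool pointing down it reaches from about 0.275 to 0.975 m from the base axis. Payload 8.4 kg.
Tool frame: the origin (TCP) lies midway between the tips of the shut fingers; the grasp point (between the pads) lies 19 mm behind it (r.hold_point_z is the z of the grasp point in the tool frame, in m); z points along the fingers, y is the line along which they close (so a half turn about z gives the same grasp; the last joint's range is limited). The gripper opens to 92 mm and grips with 3 to 60 N. Pads are 20 mm wide; open, the fingers measure 128 mm over their backs; the gripper's body (75 mm by 189 mm) begins 69 mm behind the grasp point.
Start: joints at [-0.002, 0.353, 1.633, -0, 1.155, -0.002], TCP at [0.625, -0, 0.215] pointing down, gripper open.
Joint ranges: [-2.63, 2.63], [-0.92, 2.1], [0.06, 2.66], [-1.3, 4.44], [0, 2.69], [-3.02, 3.02]. Speed limits (rad/s): [2.22, 2.22, 2.79, 3.14, 3.14, 3.14].

## Interface

Orientations are given as a 3x3 rotation matrix whose columns are the frame's x, y, z axes.
In Python, from cell import r gives the robot as it stands. Calls block until the motion is done:
- r.move_to(position, orientation): joint-space move of the TCP to a pose.
- r.servo_line(position, v=0.15, ori=None): straight line of the TCP; ori=None keeps the orientation; v is the mean speed in m/s.
- r.goto_joints(angles): joint-space move.
- r.gripper_open() and r.gripper_close(grasp_force=None): open the fingers fully, or close them until they stop; grasp_force is the grip in N (None keeps the last).
- r.dwell(seconds).
- r.solve_ik(position, orientation): joint angles nearest the present ones, or None.
- r.sense(): the state.
- r.snapshot(name): name is "scene" or "side" or "wrist"; returns a dict with "img" (400x640x3 uint8, blue, green, red), "fovy" (degrees; the focal length in pixels is half the picture's height over the tangent of half this angle, whatever the lens; pixels are square), "cx", "cy" (the principal point, pixels), "rvec" (rotation vector, rad) and "tvec" (3), from world to camera coordinates, as OpenCV has them; the wrist camera has in their place "mount" (4x4, takes a point from camera to tool coordinates, whose origin is the TCP and whose axes are the flange's). Camera axes: x right, y down, z forward; pixel columns grow to the right and rows downward; lengths in m; the calibration is good to about 2 mm. A picture is of the moment at which its call begins: read the wrist's pose just before it. There is no depth.
A pose or a line that the arm cannot do raises r.IKError and nothing moves.
- r.finish_job(): hands the job in; it is judged then, once.
The state is a dict: "clock": time; "joint_pos": joint angles; "qvel": joint speeds; "tau": joint torques, N m; "tool_pos": TCP position; "orientation": TCP orientation; "contact_force": force on the tool from outside, world axes, zero at the start; "moment": the same for the moment, N m; "grip_width": finger opening in m; "gripper_force": force on a finger pad.
Only numpy, scipy, OpenCV 4.12 (cv2) and the standard library are available. Lean on these libraries where they do the work, as an engineer would, in place of code of your own. Each camera call takes 0.05 s, during which the arm holds its last target. There are 200 camera calls.

## Working session

There is one attempt and no reset: what is moved stays moved. The work goes in short steps, each a Python script; the robot and the scene stay as the last script left them, time stands still between calls to the robot, and variables do not carry over. Pictures are saved under pics/ and viewed, at most 10 in all, crops included, and the job is handed in when it is done.

```bash
mkdir -p pics; ls
python3 - <<'E'
from cell import r
import cv2,numpy as np
for n in("scene","side"):
    s=r.snapshot(n); cv2.imwrite(f"pics/{n}0.png",s["img"]); 
    R=cv2.Rodrigues(np.array(s["rvec"],float))[0]; print(n,s["fovy"],s["cx"],s["cy"],(-R.T@np.array(s["tvec"]).ravel()).round(3),R[2].round(2))
E
```

```text
pics
scene 51.54710024823455 318.80218468711286 198.72157423923895 [1.579 0.436 1.143] [-0.64 -0.29 -0.72]
side 54.08111801748951 324.6103675212896 194.1496531284644 [ 0.167 -0.872  0.631] [ 0.38  0.78 -0.5 ]
```

View pics/scene0.png

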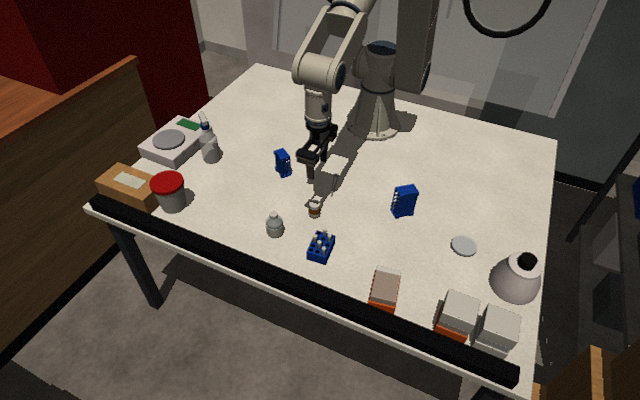

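View pics/side0.png

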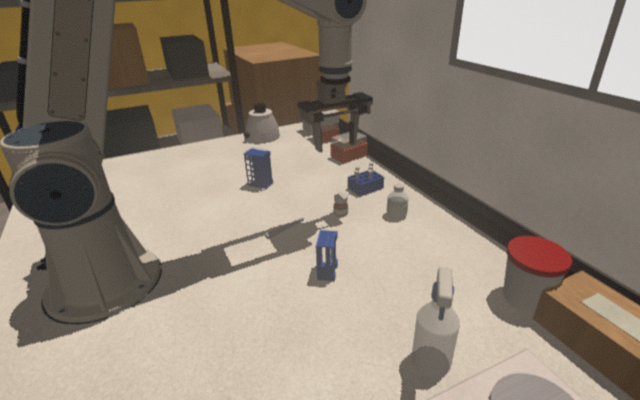

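The scene view shows the small rack at about (283,162), the big rack at (404,200) and the full rack at (320,246). The side view shows the big one at (259,168) and the small one at (327,255). Next I'll enlarge these for the corners.

```bash
cat > h.py <<'E'
import cv2,numpy as np
def cam(s):
    R=cv2.Rodrigues(np.array(s["rvec"],float))[0]; t=np.array(s["tvec"],float).ravel()
    f=s["img"].shape[0]/2/np.tan(np.radians(s["fovy"])/2)
    return R,t,np.array([[f,0,s["cx"]],[0,f,s["cy"]],[0,0,1]])
def onplane(s,uv,z):
    R,t,K=cam(s); c=-R.T@t; d=R.T@np.linalg.solve(K,[uv[0],uv[1],1.]); return c+d*(z-c[2])/d[2]
def tri(s1,p1,s2,p2):
    P=[]
    for s in(s1,s2):
        R,t,K=cam(s); P.append(K@np.c_[R,t])
    X=cv2.triangulatePoints(P[0],P[1],np.array(p1,float),np.array(p2,float)).ravel(); return X[:3]/X[3]
def blue(img):
    h=cv2.cvtColor(img,cv2.COLOR_BGR2HSV); return cv2.inRange(h,(105,110,30),(130,255,255))
E
python3 - <<'E'
from cell import r
from h import *
import pickle
S={n:r.snapshot(n) for n in("scene","side")}; pickle.dump(S,open("s0.pkl","wb"))
tiles=[]
for n,u,v in(("scene",263,142),("scene",384,180),("side",307,226),("side",239,146)):
    c=S[n]["img"][v:v+44,u:u+44 ] if 0 else S[n]["img"][v:v+58,u-8:u+50]
    c=cv2.resize(c,(290,290),interpolation=cv2.INTER_CUBIC); c=cv2.convertScaleAbs(c,alpha=1.6)
    for k in range(0,58,10): cv2.putText(c,str(u-8+k),(k*5,8),0,.3,(0,0,255)); cv2.putText(c,str(v+k),(0,k*5+4),0,.3,(0,0,255)); cv2.line(c,(k*5,10),(k*5,14),(0,0,255)); 
    tiles.append(c)
cv2.imwrite("pics/crop.png",np.vstack([np.hstack(tiles[:2]),np.hstack(tiles[2:])]))
for n in S:
    nn,l,st,ce=cv2.connectedComponentsWithStats(blue(S[n]["img"]))
    print(n,[(a[:5].tolist()) for a in st[1:] if a[4]>60])
E
```

```text
scene [[274, 148, 17, 30, 336], [633, 179, 7, 41, 160], [391, 184, 28, 34, 637], [307, 231, 28, 34, 459]]
side []
```

View pics/crop.png

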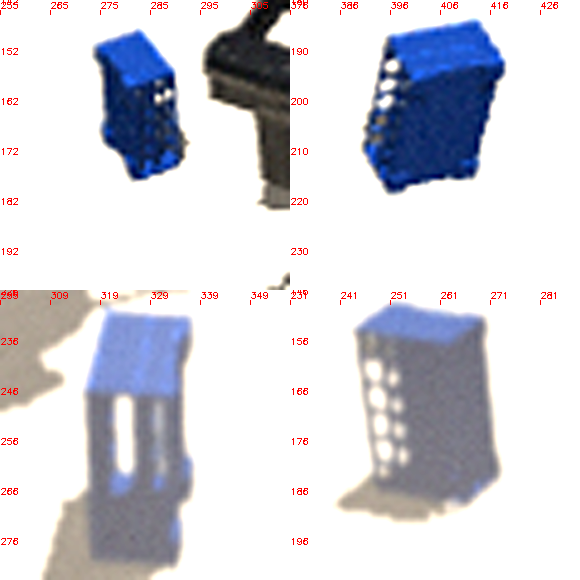

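The crops give sharp top-face corners for both racks in both views. The big rack shows a dark, solid face to the scene camera. I'll compute corner positions and then look at each rack from the wrist camera.

Run:
```python
from h import *
import pickle
S=pickle.load(open("s0.pkl","rb"));a,b=S["scene"],S["side"]
C={"small":([(274,151.4),(283,148.4),(289.6,156.4),(281.6,159.4)],[(320.6,230),(337,232),(335,246.6),(316.6,246)],.1),
"big":([(395.6,187.4),(413.4,184.4),(418.6,193.4),(400.2,196.4)],[(244.4,154),(252,148.6),(270,152),(264.6,156.6)],.12)}
np.set_printoptions(precision=4,suppress=True)
for k,(p,q,z) in C.items():
    for s,pp in((a,p),(b,q)):
        X=np.array([onplane(s,u,z) for u in pp]); e=np.roll(X,-1,0)-X
        print(k,X[:,:2].tolist(),"mid",X.mean(0),"len",np.linalg.norm(e,axis=1),"ang",np.degrees(np.arctan2(e[:,1],e[:,0])))
    print("tri",tri(a,np.mean(p,0),b,np.mean(q,0)))
for n,s,p in(("full",a,(320,246)),("jar",a,(315,216)),("reag",a,(274,236)),("spray",a,(210,160)),("petri",a,(463,246))): print(n,onplane(s,p,0.0))
from cell import r
d=r.sense();print(d["clock"],d["orientation"])
w=r.snapshot("wrist");print(w["mount"],w["fovy"])
```

```text
small [[0.4883252257234687, -0.2499357424581341], [0.4560780243681066, -0.2270719538471031], [0.48829391002604505, -0.1803288608538851], [0.517910875800889, -0.19964890783053668]] mid [ 0.4877 -0.2142  0.1   ] len [0.0395 0.0568 0.0354 0.0583] ang [ 144.6627   55.4249  -33.1176 -120.4699]
small [[0.4876011841084769, -0.18384576414771348], [0.5176609400701523, -0.20945976673190292], [0.48750754530372337, -0.2562771273519153], [0.45263265421358906, -0.234913278778346]] mid [ 0.4864 -0.2211  0.1   ] len [0.0395 0.0557 0.0409 0.0619] ang [ -40.4344 -122.7841  148.509    55.5986]
tri [ 0.4867 -0.2165  0.0972]
big [[0.4944488802950433, 0.2502989213395056], [0.45130615684674336, 0.3033180154586159], [0.4879716669822298, 0.33263981143577653], [0.5308241830764844, 0.2786120713244119]] mid [0.4911 0.2912 0.12  ] len [0.0684 0.0469 0.069  0.0461] ang [ 129.136    38.6497  -51.58   -142.1042]
big [[0.4469166994509434, 0.2920769466510469], [0.4821191609685312, 0.3227088525921955], [0.525100715190275, 0.2658008442890343], [0.49759562383132955, 0.23979538057293603]] mid [0.4879 0.2801 0.12  ] len [0.0467 0.0713 0.0379 0.0728] ang [  41.0286  -52.9369 -136.6053  134.1082]
tri [0.4897 0.2903 0.1166]
full [0.7646 0.0811 0.    ]
jar [0.6457 0.0054 0.    ]
reag [ 0.795  -0.0843  0.    ]
spray [ 0.5526 -0.5293  0.    ]
petri [0.5469 0.5316 0.    ]
0.2 [[ 0.0001  1.     -0.0008]
 [ 1.     -0.0001  0.    ]
 [ 0.     -0.0008 -1.    ]]
[[ 0.0011 -0.9612 -0.276   0.0775]
 [ 1.      0.001   0.0006 -0.0006]
 [-0.0003 -0.276   0.9612 -0.1687]
 [ 0.      0.      0.      1.    ]] 63.37909592714539
```

Both tops triangulate at about the right height (0.117 and 0.097 m). The solid faces seem to point away from the robot, at headings of about 38° (big) and -34° (small). I'll check with the wrist camera from the robot side of the big rack.

```bash
cat >> h.py <<'E'
def ori(deg):
    a=np.radians(deg); d=np.array([np.cos(a),np.sin(a),0]); z=np.array([0,0,-1.]); x=-d
    return np.c_[x,np.cross(z,x),z],d
def wpose(r):
    d=r.sense(); s=r.snapshot("wrist"); M=np.array(s["mount"]); T=np.eye(4); T[:3,:3]=d["orientation"]; T[:3,3]=d["tool_pos"]
    W=np.linalg.inv(T@M); s["rvec"]=cv2.Rodrigues(W[:3,:3])[0]; s["tvec"]=W[:3,3]; return s
E
python3 - <<'E'
from cell import r
from h import *
import pickle
r.gripper_close()
R,d=ori(38.5); c=np.array([.490,.287,0])
r.move_to(c-.13*d+[0,0,.26],R)
s=wpose(r); pickle.dump(s,open("wb.pkl","wb")); cv2.imwrite("pics/wb.png",cv2.convertScaleAbs(s["img"],alpha=1.4))
print(r.sense()["clock"],r.sense()["joint_pos"], r.sense()["tool_pos"])
E
```

```text
3.2 [ 4.83885880e-01  9.28543048e-03  1.95301322e+00 -9.46318807e-05
  1.17916780e+00 -1.75732801e+00] [0.38871156 0.20595027 0.25999005]
```

View pics/wb.png

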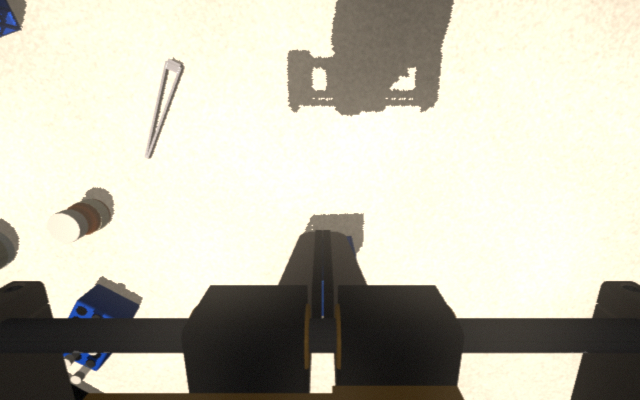

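The wrist picture shows the fingers hiding the big rack: there is only a sliver of blue near (350,243), with the rack's shadow above it. The tweezers (165,105) and jar (75,220) are well clear. I'll shift sideways.

Run:
```python
from cell import r
from h import *
import pickle
R,d=ori(38.5); c=np.array([.490,.287,0]); 
r.move_to(c-.06*d-.10*R[:,1]+[0,0,.28],R)
s=wpose(r); pickle.dump(s,open("wb.pkl","wb")); cv2.imwrite("pics/wb2.png",cv2.convertScaleAbs(s["img"],alpha=1.4))
print(r.sense()["clock"], r.sense()["tool_pos"],R[:,1])
```

```text
3.8083 [0.5047674  0.17108116 0.2793387 ] [-0.62251464  0.78260816  0.        ]
```

View pics/wb2.png

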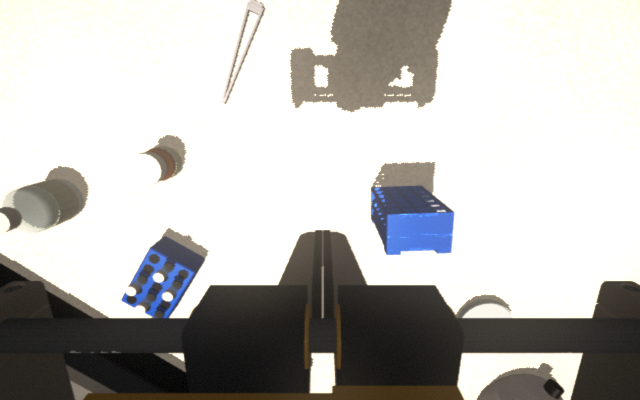

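The deck of holes (rows 186–212, columns 372–445) faces the robot, and the feet are on the far edge at row 252. So the big rack falls along +38°, as assumed. I'll refine using the top face corners at about (388,216), (451,210), (451,250) and (388,253), then push.

Run:
```python
from h import *
import pickle
s=pickle.load(open("wb.pkl","rb"));S=pickle.load(open("s0.pkl","rb"))
h=cv2.cvtColor(s["img"],cv2.COLOR_BGR2HSV); m=cv2.inRange(h,(105,130,0),(130,255,255))
g=s["img"][:,:,0]
c=g[180:260,365:460]; print(np.unique(c[m[180:260,365:460]>0]//10*10,return_counts=True))
print(g[195:258:2,410].tolist()); print(g[235,375:460:3].tolist())
X=np.array([onplane(s,u,.12) for u in((388,216),(451,210),(451,250),(388,253))]); e=np.roll(X,-1,0)-X
print(X.round(4),X.mean(0),np.linalg.norm(e,axis=1),np.degrees(np.arctan2(e[:,1],e[:,0])))
print(tri(s,(420,232),S["scene"],np.mean([(395.6,187.4),(413.4,184.4),(418.6,193.4),(400.2,196.4)],0)))
```

```text
(array([100, 110, 120, 130, 140, 150, 160, 170, 180, 190, 200, 210],
      dtype=uint8), array([   8,    7,   21,   25,   39,  818, 1407,  152,   67,   22,   10,
          2]))
[74, 67, 71, 66, 65, 64, 65, 70, 70, 116, 182, 165, 163, 163, 164, 165, 163, 163, 163, 164, 163, 165, 162, 162, 161, 161, 163, 170, 182, 182, 185, 188]
[187, 170, 63, 63, 150, 169, 167, 165, 164, 164, 164, 164, 161, 163, 162, 162, 163, 164, 161, 161, 166, 162, 162, 169, 173, 185, 193, 187, 187]
[[0.4899 0.2484 0.12  ]
 [0.4431 0.2965 0.12  ]
 [0.4763 0.3293 0.12  ]
 [0.5223 0.2772 0.12  ]] [0.48290744 0.28785501 0.12      ] [0.06706758 0.04672291 0.06947052 0.04338157] [ 134.22103225   44.65734032  -48.57143167 -138.37465649]
[0.48322085 0.29066151 0.11273029]
```

```bash
cat > push.py <<'E'
from cell import r
from h import *
def approach(c,deg,half,z):
    R,d=ori(deg); c=np.array([*c,0.])
    r.move_to(c-(half+.05)*d+[0,0,.2],R); r.servo_line(c-(half+.045)*d+[0,0,z],v=.15)
def push(c,deg,half,z,a,b,n=8,rise=.01):
    R,d=ori(deg); c=np.array([*c,0.])
    for k,o in enumerate(np.linspace(a,b,n)):
        r.servo_line(c+(o-half)*d+[0,0,z+rise*k/(n-1)],v=.06)
        f=r.sense()["contact_force"]; print(round(o,3),np.round([f@d,f[2]],2))
    r.dwell(.3)
    snap("scene")
def snap(n):
    s=r.snapshot(n); b=cv2.connectedComponentsWithStats(blue(s["img"]))[2]; print([x.tolist() for x in b[1:] if x[4]>60]); print(r.sense()["clock"]); return s
E
python3 - <<'E'
from push import *
approach((.486,.287),40.5,.024,.106)
push((.486,.287),40.5,.024,.106,-.03,.04)
E
```

```text
-0.03 [0.1  0.17]
-0.02 [0.26 0.02]
-0.01 [-0.04 -0.62]
0.0 [-1.42 -0.41]
0.01 [ 0.79 -0.39]
0.02 [-0.56 -0.51]
0.03 [0.02 0.44]
0.04 [-0.21  0.04]
[[274, 148, 17, 30, 339], [632, 181, 8, 39, 150], [396, 208, 34, 36, 714], [307, 231, 28, 34, 456]]
8.1333
```

Run:
```python
from push import *
import pickle
R,d=ori(40.5); p=r.sense()["tool_pos"]
r.servo_line(p-.05*d+[0,0,.1],v=.25)
# view pose near small rack: heading -35
R,d=ori(-35); c=np.array([.487,-.217,0])
r.move_to(c-.06*d-.10*R[:,1]+[0,0,.26],R)
w=wpose(r); pickle.dump(w,open("ws.pkl","wb")); s=snap("scene")
A=cv2.resize(s["img"][180:260,360:460],(480,384),interpolation=cv2.INTER_CUBIC)
B=w["img"][100:300,300:600] 
cv2.imwrite("pics/c2.png",cv2.convertScaleAbs(np.hstack([A,cv2.resize(B,(320,213)) if 0 else cv2.copyMakeBorder(B,0,184,0,0,cv2.BORDER_CONSTANT)]),alpha=1.4))
```

```text
[[274, 148, 17, 30, 339], [633, 190, 7, 30, 91], [396, 208, 34, 36, 707], [307, 231, 28, 34, 455]]
10.775
```

View pics/c2.png

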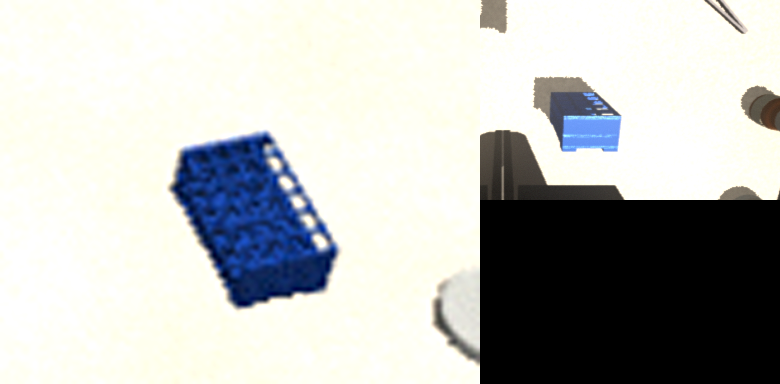

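The big rack lies flat with its holes up. On the small rack, the deck (rows 193–215) faces the robot and the feet are at the far edge. Its top corners are at (382,215), (440,215), (438,250) and (382,250). The same push will do.

Run:
```python
from push import *
import pickle
s=pickle.load(open("ws.pkl","rb")); S=pickle.load(open("s0.pkl","rb"))
X=np.array([onplane(s,u,.1) for u in((382,215),(440,215),(438,250),(382,250))]); e=np.roll(X,-1,0)-X
a=np.degrees(np.arctan2(e[:,1],e[:,0])); m=X.mean(0)
print(m,np.linalg.norm(e,axis=1),a, tri(s,(410.5,232.5),S["scene"],(282.05,153.9)))
c=(np.array([.4877,-.2142])+m[:2]+[.4864,-.2211])/3
assert np.linalg.norm(c-[.487,-.217])<.008
approach(c,-34.5,.021,.087)
push(c,-34.5,.021,.087,-.03,.035)
R,d=ori(-34.5); p=r.sense()["tool_pos"]
r.servo_line(p-.05*d+[0,0,.1],v=.25)
s=snap("scene"); t=r.snapshot("side")
A=cv2.resize(s["img"][130:270,250:450],(400,280),interpolation=cv2.INTER_CUBIC)
B=cv2.resize(t["img"][130:310,220:420],(400,360),interpolation=cv2.INTER_CUBIC)
cv2.imwrite("pics/c3.png",cv2.convertScaleAbs(np.hstack([cv2.copyMakeBorder(A,0,80,0,0,cv2.BORDER_CONSTANT),B]),alpha=1.3))
```

```text
[ 0.48169752 -0.21772823  0.1       ] [0.0621575  0.04097126 0.06196465 0.0409816 ] [  55.13661813  -32.22266002 -124.86246087  148.04661565] [ 0.4833711  -0.21707068  0.09563545]
-0.03 [-0.15 -0.39]
-0.021 [-0.83 -0.36]
-0.011 [0.   0.13]
-0.002 [-1.24  0.11]
0.007 [-0.84  0.04]
0.016 [0.42 0.92]
0.026 [-0.36 -0.42]
0.035 [-0.44 -0.21]
[[252, 163, 29, 23, 355], [632, 179, 8, 41, 164], [396, 208, 34, 36, 706], [307, 231, 28, 34, 460]]
15.1167
[[252, 163, 29, 23, 348], [633, 179, 7, 23, 79], [396, 208, 34, 36, 705], [307, 231, 28, 34, 460]]
15.7667
```

View pics/c3.png

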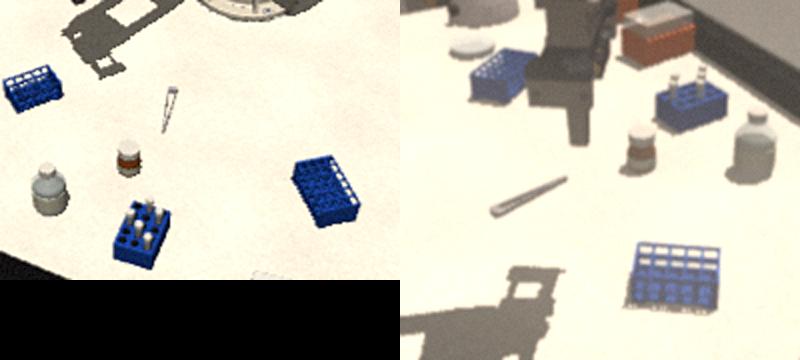

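Both racks lie flat with their holes up: the small one at about (266,175) and the big one at (413,226) in the scene view. Everything else is where it was, and the gripper is clear.

```bash
python3 -c "
from cell import r
print(r.finish_job())"
```

```text
the job is handed in; nothing more can be done
None
```

Both racks, the larger first, were tipped over where they stood and now lie flat on their feet with the holes up; nothing else was touched, and the job was handed in at about 16 s of the 40 s allowed.

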